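Load the take-up reel on the winder spindle and lock it

ROBOT

A 6-joint arm with a two-finger parallel gripper is mounted at the origin on the work surface. World frame = base frame: x ahead of the robot, y to its left, z up, the work surface at z = 0. Lengths are in mm, angles in rad, forces in N, time in s.
With the tool pointing down it reaches from about 400 to 925 mm from the base axis. Payload 12.5 kg.
Tool frame: the origin (TCP) lies between the finger pads; the fingertips stand env.tip_extent ahead of it and the grasp point (between the pads) lies 11 mm behind it (env.tip_extent is the distance from the TCP to the fingertips, in mm); z points along the fingers, y is the line along which they close (so a half turn about z gives the same grasp; the last joint's range is limited). The gripper opens to 95 mm and grips with 3 to 60 N. Pads are 20 mm wide; open, the fingers measure 119 mm over their backs; the gripper's body (75 mm by 180 mm) begins 59 mm behind the grasp point.
Start: joints at [1.09, 0.491, 1.559, -0, 1.092, -0.106], TCP at [228.788, 581.637, 222.661] pointing down, gripper open.
Joint ranges: [-3.1, 3.1], [-0.84, 2.19], [0.05, 2.79], [-1.13, 4.28], [0.06, 2.93], [-2.69, 2.69]. Speed limits (rad/s): [2.22, 2.22, 2.79, 3.14, 3.14, 3.14].

INTERFACE

Orientations are given as [roll, pitch, yaw] about the fixed x, y, z axes, in that order (R = Rz(yaw) Ry(pitch) Rx(roll)).
In Python, from cell import env gives the robot as it stands.
- The arm moves only by the tool carry_out, never from a script. Its argument "motion" is a list of rows, each a list of 5 numbers: the shift along the tool's x, y, z in mm, then the turn about the tool's z in degrees, then the closure, from 0 (fully open) to 1 (shut). A call has 1 to 12 rows; each row shifts and turns the commanded pose from where the row before left it, along the tool's axes as they then stand; what a row does not reach is not made up. A row lasts 1/10 s, in which the tool goes at most 50 mm and 8.59 degrees, less where a joint would pass 70% of its speed; a pose out of reach is approached as far as the arm can. A call with a gripper value outside its range is refused whole. The fingers move at their own pace and stop on an object; the grip force is fixed at half the most. Time passes only in rows, so rows that do not move let the fingers close. It gives the time, the measured TCP pose, the force, the opening and the grip force at its end, in the units of the state.
- env.state(): the state, without advancing time (a new reading comes with each control period).
- env.read_camera(name): name is "side" or "top"; returns a dict with "color" (384x512x3 uint8, red, green, blue), "K" (3x3 intrinsics, pixels), "R" (3x3) and "t" (3): a world point X has camera coordinates R X + t. Camera axes: x right, y down, z forward; pixel columns grow to the right and rows downward; lengths in mm; the calibration is good to about 2 mm. A picture is of the moment at which its call begins. There is no depth.
- env.job_done(): hands the job in; it is judged then, once.
The state is a dict: "t": time; "joints": joint angles; "qvel": joint speeds; "tau": joint torques, N m; "eef_pos": TCP position; "tcp_rot": TCP orientation; "ft_force": force on the tool from outside, world axes, zero at the start; "moment": the same for the moment, N m; "opening": opening from 0.0 (shut) to 1.0 (fully open); "grip_force": force on a finger pad.
Only numpy, scipy, OpenCV 4.12 (cv2) and the standard library are available. Lean on these libraries where they do the work, as an engineer would, in place of code of your own. Each camera call takes 0.05 s, during which the arm holds its last target. There are 200 camera calls.

TASK

Take the tall reel with the square collar out of the sloped black tray and lower it, without dropping it, upright onto the winder's spindle until it sits fully home on its seat. Then turn the turnbutton all the way to its stop so that its nose reaches over the reel's upper flange. Leave the low reel in its pocket and do not disturb the wrench and the jar.

Things in the scene. Friction and masses are not known exactly. Their poses are not given: they have to be found in the camera images.
- tray: Fixed black tray, 130 x 240 x 24 mm plate sloped 30 degrees, low edge towards the robot (-x at yaw 0). Two round pockets 96 mm across, 10 mm deep, side by side along its y. Origin on the table under its middle, z up. Pocket floor centres at x -7, y +60 or -60, z 57 mm in this frame; floor normal (-0.5, 0, 0.866).
- reel: Tall grey reel to mount, 92 mm high, 0.25 kg, in one of the pockets, axis leaning 30 degrees towards the robot. Lower flange 92 mm across, 8 mm thick; hub 56 mm across; upper flange 92 mm across, from 54 to 60 mm; above it a square collar 40 x 40 mm, from 60 to 92 mm, flats along x and y, to hold it by. Bore 26 mm through. Origin: centre of underside; z along the axis to the collar.
- reel_collar (a point): Point on the reel's axis at the height to grip the collar, 80 mm above the reel's underside (12 mm below the collar's top); axes as the reel.
- low_reel: Bystander: low grey reel without a collar, 28 mm high, flanges 92 mm across, in the other pocket. Which pocket holds which reel varies. Origin: centre of its underside, z along its axis.
- winder: Fixed winder head: base plate 130 x 180 x 14 mm, round dark seat 68 mm across with its top 20 mm above the table, upright steel spindle 22 mm in diameter, tapering from 62 mm above the seat to 10 mm across at its tip, 76 mm above the seat. 80 mm from the spindle along +y a 20 mm post carries the turnbutton. Origin: on the spindle's axis at table height; z up.
- seat (a point): Centre of the seat's top, on the spindle's axis: the centre of the reel's underside comes here. Axes as the winder.
- pivot (a point): Turnbutton's pivot on top of the post, 83 mm above the table, at the underside of the turnbutton's bar (a mounted reel's upper flange tops out 3 mm below). Axes as the winder, z up along the pivot.
- turnbutton (a joint): Turnbutton angle about its upright pivot (rad). 0 = closed at its stop: nose points at the spindle (winder -y) over the reel's flange, tail with peg to winder +y. Grows as it opens, anticlockwise from above, to 1.75; at 1.57 the peg points to winder -x. Stays where left; starts open, 1.0 to 1.6. Bar 106 x 20 x 8 mm; the nose ends 46 mm from the pivot.
- peg (a point): Middle of the turnbutton's black upright peg, 16 mm in diameter and 36 mm tall (91 to 127 mm above the table), 50 mm from the pivot on the tail; this point is 109 mm above the table. Its axes turn with the turnbutton; its y points from the pivot to the peg.
- wrench: Bystander: 160 mm steel wrench lying loose on the table between tray and winder. Origin at the middle of its underside.
- jar: Bystander: loose white jar, 60 mm across and 75 mm high, beyond the work. Origin at the centre of its underside.
- bin: Bystander: fixed low grey bin, 120 x 180 x 70 mm, beyond the work. Origin at the centre of its underside.

How it is judged:
By the outcome, as a careful person would: the job done as asked, in the order asked, and still so for the second after the job is handed in, with the robot touching nothing.
It also fails if it takes over 58 s, if anything falls off the work surface, if the arm or the gripper's body presses on something with over 40 N, if the wrist force passes 120 N, or if a joint passes its speed limit or range.

## Working session

There is one attempt and no reset: what is moved stays moved. The work goes in short steps, Python scripts to look and compute and a tool call to move; the robot and the scene stay as the last step left them, time stands still between calls to the robot, and variables do not carry over. Pictures are saved under pics/ and viewed, at most 10 in all, crops included, and the job is handed in when it is done.

Besides the shell and the picture viewer there is one more tool, called after "Emit:" as name(argument=value, ...) on one line, values as JSON. carry_out: Moves the arm, as the interface text tells. Its arguments: {"type":"object","properties":{"motion":{"type":"array"}},"required":["motion"]}

```bash
mkdir -p pics; ls; python3 - <<'E'
from cell import env
import cv2,numpy as np
print(env.tip_extent); s=env.state(); print(s['tcp_rot'],s['eef_pos'])
for n in('side','top'):
    c=env.read_camera(n); cv2.imwrite(f'pics/{n}0.png',c['color'][:,:,::-1]); np.savez(f'{n}0.npz',**c)
    print(n,c['K'].tolist(),c['R'].round(4).tolist(),c['t'].round(1).tolist(), (-c['R'].T@c['t']).round(0))
    cv2.imwrite(f'pics/{n}0b.png',cv2.resize(c['color'][:,:,::-1],(800,600),interpolation=cv2.INTER_CUBIC))
E
```

```text
pics
8.0
[-3.14052228e+00 -1.22852578e-04  2.76680677e+00] [228.66380916 581.41907158 222.07640559]
side [[435.951725366886, 0.0, 262.4759459323544], [0.0, 435.951725366886, 201.022678419284], [0.0, 0.0, 1.0]] [[0.8294, -0.5583, -0.0203], [-0.3462, -0.4851, -0.803], [0.4385, 0.6731, -0.5956]] [-456.8, 312.4, 727.1] [ 168. -593.  675.]
top [[495.7532638589547, 0.0, 262.38939153811543], [0.0, 495.7532638589547, 187.38115899952007], [0.0, 0.0, 1.0]] [[0.0098, -1.0, -0.0011], [-0.9891, -0.0095, -0.1471], [0.1471, 0.0026, -0.9891]] [35.4, 625.6, 1202.0] [ 442.   38. 1281.]
```

View pics/side0b.png

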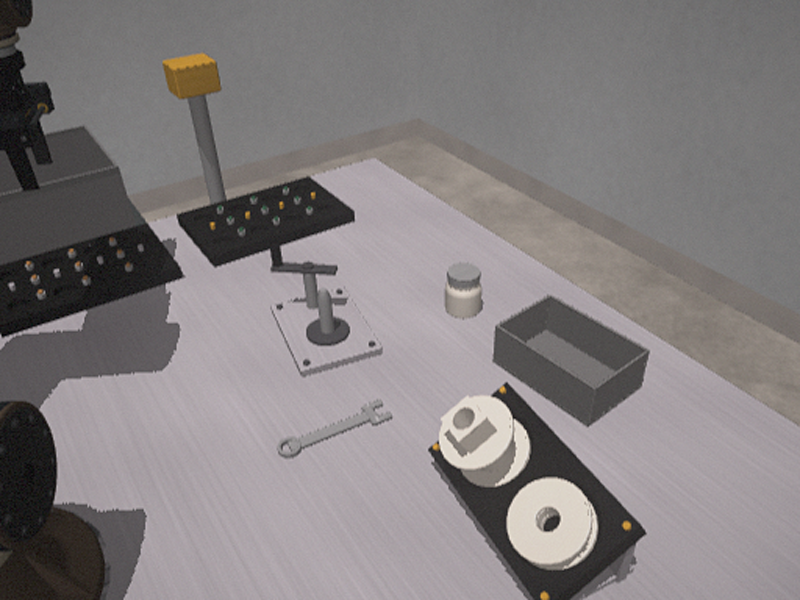

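View pics/top0b.png

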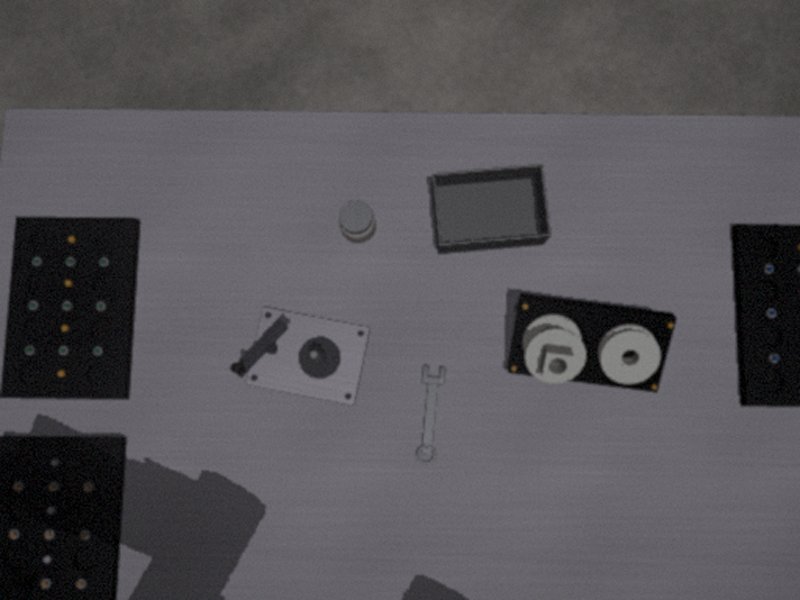

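Side view: the tall reel (about 478,440) stands in the tray's +y pocket, with the winder at (325,330) and the turnbutton peg at (277,255). Top view: reel collar (556,362), spindle (316,354), peg (238,368). Enlarging these areas.

```bash
python3 - <<'E'
import cv2,numpy as np
T=cv2.imread('pics/top0.png');S=cv2.imread('pics/side0.png')
def crop(I,x,y,w,h,f,g):
    c=np.clip(I[y:y+h,x:x+w].astype(float)*g,0,255).astype(np.uint8)
    c=cv2.resize(c,None,fx=f,fy=f,interpolation=cv2.INTER_CUBIC)
    for i in range(0,w,10): cv2.putText(c,str(x+i),(i*f,8),0,.3,(0,0,255)); cv2.line(c,(i*f,10),(i*f,14 if i%20 else 20),(0,0,255))
    for j in range(10,h,10): cv2.putText(c,str(y+j),(0,j*f+3),0,.3,(0,0,255)); cv2.line(c,(20,j*f),(26,j*f),(0,0,255))
    return c
def mont(a,b,n):
    h=max(a.shape[0],b.shape[0]); P=np.zeros((h,800,3),np.uint8); P[:a.shape[0],:a.shape[1]]=a; P[:b.shape[0],a.shape[1]:a.shape[1]+b.shape[1]]=b; cv2.imwrite(n,P)
cv2.imwrite('pics/w_t.png',crop(T,145,188,100,75,8,1.6))
cv2.imwrite('pics/w_s.png',crop(S,165,150,90,95,6,1.3)[:600])
mont(crop(T,320,180,80,80,5,1.3),crop(S,270,240,80,80,5,1.0),'pics/reel.png')
cv2.imwrite('pics/tray.png',np.vstack([crop(T,318,180,120,75,4,1.5),crop(S,270,240,150,144,2,1.2)[:, :480] if 0 else np.pad(crop(S,270,240,120,75,4,1.2),((0,0),(0,0),(0,0)))]))
E
```

```text
(no output)
```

View pics/w_t.png

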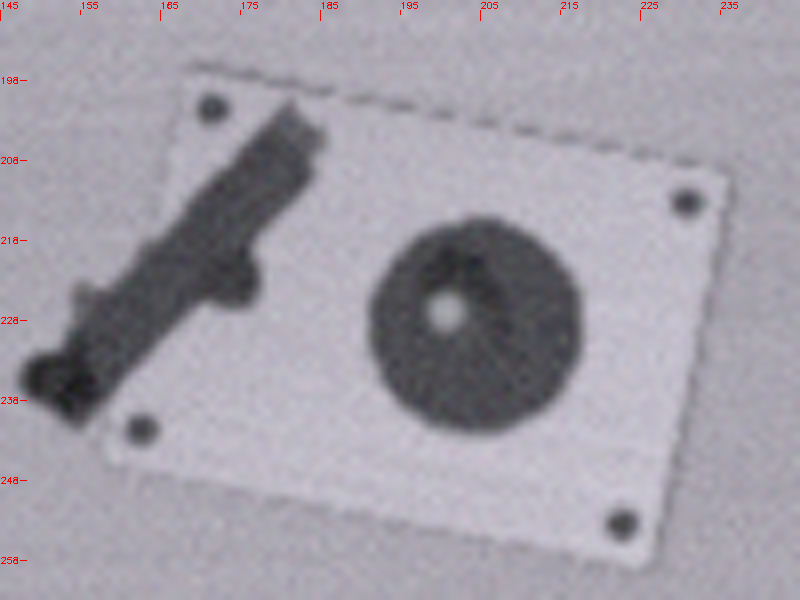

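View pics/w_s.png

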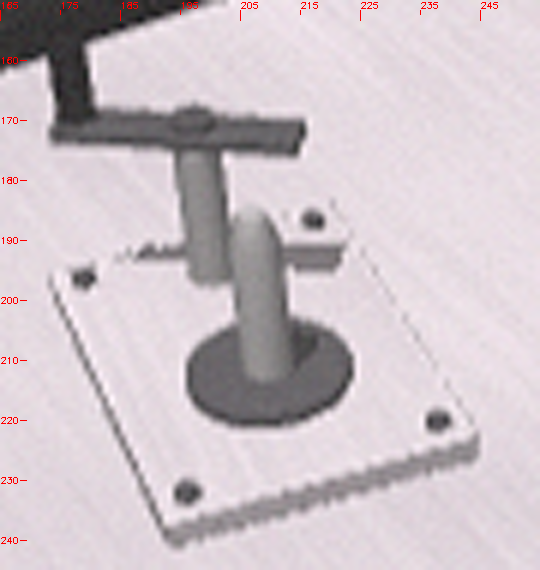

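View pics/reel.png

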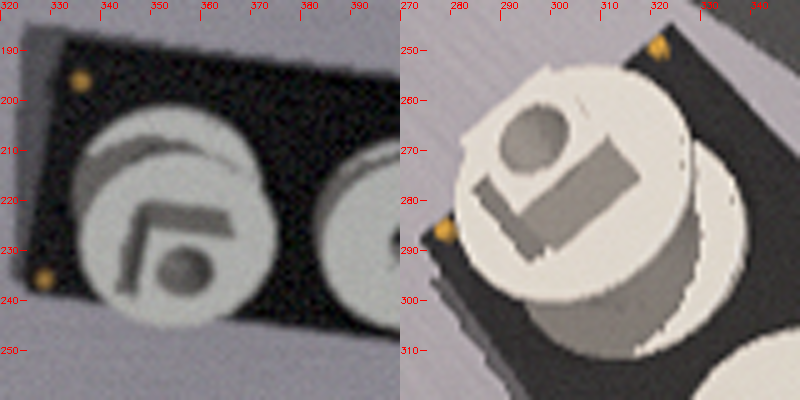

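Winder crop (top): seat centre (476,326), tip (446,312), peg top (47,377), screws (212,109), (687,202), (622,523), (142,429). Winder crop (side): seat (270,372), tip (252,212), pivot cap (195,118), peg foot (75,118). Reel crop: the collar-top bore is at (185,271) in the top view and (134,139) in the side view. The orange screws mark the tray's yaw. Next: triangulate and fit.

```bash
cat > geo.py <<'E'
import numpy as np
from scipy.optimize import least_squares
C={n:dict(np.load(f'{n}0.npz')) for n in('top','side')}
def proj(n,X):
    c=C[n]; p=(np.atleast_2d(X)@c['R'].T+c['t'])@c['K'].T; return p[:,:2]/p[:,2:]
def tri(obs):
    return least_squares(lambda X:np.ravel([proj(n,X)[0]-uv for n,uv in obs.items()]),[550,0,80])
def Rz(a): return np.array([[np.cos(a),-np.sin(a),0],[np.sin(a),np.cos(a),0],[0,0,1]])
E
python3 - <<'E'
from geo import *
for k,o in dict(seat=((204.1,228.3),(209.6,211.6)),tip=((200.3,226.6),(206.6,184.9)),bore=((356.6,233.8),(296.4,267.4)),
  s1=((171.1,201.2),(216.9,186.1)),s2=((230.4,212.8),(237.4,219.6)),s3=((222.3,252.9),(195.8,231.6)),s4=((162.3,241.2),(178.6,195.9)),
  t1=((335.8,195.8),(321,249)),t2=((328.4,235.4),(278.4,285.6)),t3=((428.5,207.7),(401,335.8)),t4=((418.2,247.4),(348.5,381.1))).items():
    r=tri(dict(top=o[0],side=o[1])); print(k,r.x.round(1),r.fun.round(1))
# winder fit: x,y,yaw,cy(plate centre y), sx, sy
T=np.array([(171.1,201.2),(230.4,212.8),(222.3,252.9),(162.3,241.2)]);S=np.array([(216.9,186.1),(237.4,219.6),(195.8,231.6),(178.6,195.9)])
def W(p,P): return np.array(P)@Rz(p[2]).T+[p[0],p[1],0]
def f(p):
    sg=[(1,1),(1,-1),(-1,-1),(-1,1)]
    X=W(p,[(a*p[4],p[3]+b*p[5],14) for a,b in sg]+[(0,0,20),(0,0,96)])
    return np.ravel([proj('top',X)-np.vstack([T,(204.1,228.3),(200.3,226.6)]),proj('side',X)-np.vstack([S,(209.6,211.6),(206.6,184.9)])])
r=least_squares(f,[550,200,-.2,30,55,75]);print('winder',r.x.round(3),r.fun.round(1).reshape(2,-1,2).tolist());w=r.x
# turnbutton angle
def g(q):
    th=q[0]; d=50*np.array([-np.sin(th),np.cos(th)])
    return np.ravel([proj('top',W(w,[(d[0],80+d[1],127)]))-(150.5,234.8),proj('side',W(w,[(d[0],80+d[1],91)]))-(177.1,169.2)])
r=least_squares(g,[1.2]);print('turn',r.x,r.fun.round(1)); th=r.x[0]
print('pivot',W(w,[(0,80,109)]),'peg',W(w,[(-50*np.sin(th),80+50*np.cos(th),109)]))
tt=np.array([(335.8,195.8),(328.4,235.4),(428.5,207.7),(418.2,247.4)]);ss=np.array([(321,249),(278.4,285.6),(401,335.8),(348.5,381.1)])
n=np.array([-.5,0,.866])
def h(p):
    u=np.array([.866,0,.5]);c0=np.array([-12,0,65.7])
    P=[c0+a*p[3]*u+[0,b*p[4],0]+p[5]*u for a,b in((1,1),(-1,1),(1,-1),(-1,-1))]
    P+=[np.array([-7,60,57])+92*n]
    X=W(p,P);return np.ravel([proj('top',X)-np.vstack([tt,(356.6,233.8)]),proj('side',X)-np.vstack([ss,(296.4,267.4)])])
r=least_squares(h,[550,-200,-.1,50,110,0]);print('tray',r.x.round(3),r.fun.round(1).reshape(2,-1,2).tolist());t=r.x
for s in(80,84,92): print(s,W(t,[np.array([-7,60,57])+s*n]).round(1))
E
```

```text
seat [522.2 189.2  17.4] [-0.1  0.2  0.2 -0. ]
tip [521.6 188.5  97.5] [ 0. -0. -0.  0.]
bore [ 505.7 -176.6  135.7] [-0.1  0.1  0.1 -0. ]
s1 [591.  275.7  17.4] [-0.1  0.2  0.2 -0. ]
s2 [562.3 123.1  16.9] [-0.1  0.3  0.3 -0. ]
s3 [460.3 141.7  16.6] [-0.1  0.3  0.3 -0. ]
s4 [488.4 294.4  17.4] [-0.1  0.3  0.3 -0. ]
t1 [ 598.4 -135.2   97.7] [-0.1  0.2  0.1 -0. ]
t2 [ 506.  -123.7   42.7] [-0.1  0.2  0.2 -0. ]
t3 [ 572.5 -357.8   96.7] [ 0.1 -0.1 -0.1  0. ]
t4 [ 479.6 -346.7   42.6] [ 0.1 -0.2 -0.2  0. ]
winder [ 5.22032e+02  1.88636e+02 -1.83000e-01  2.17910e+01  5.20980e+01
  7.78550e+01] [[[-0.4, 0.2], [-0.4, 0.1], [-0.6, 0.2], [-0.5, 0.1], [-0.0, 0.2], [0.1, -0.1]], [[0.2, 0.7], [0.4, 0.6], [0.3, 0.5], [0.4, 0.6], [0.2, -0.7], [0.2, 0.5]]]
turn [1.03419476] [-0.2  0.2  0.7  0.3]
pivot [[536.57664865 267.30307245 109.        ]] peg [[498.96738016 300.25065087 109.        ]]
tray [ 5.50049e+02 -2.41585e+02 -1.18000e-01  5.41930e+01  1.12363e+02
  2.63800e+00] [[[-0.7, -0.4], [-0.4, -0.1], [-0.4, -0.5], [-0.3, -0.6], [-0.3, 0.6]], [[0.5, 0.7], [0.5, 0.6], [0.1, 0.5], [0.1, 0.6], [-0.7, -0.4]]]
80 [[ 510.4 -176.5  126.3]]
84 [[ 508.5 -176.2  129.7]]
92 [[ 504.5 -175.8  136.7]]
```

Emit:
carry_out(motion=[[0, 0, 0, -7.35, 0], [0, 0, 0, -7.35, 0], [-18.4, -36, 1.1, 0, 0], [-18.4, -36, 1.1, 0, 0], [-18.4, -36, 1.1, 0, 0], [-18.4, -36, 1.1, 0, 0], [-18.4, -36, 1.1, 0, 0], [-18.4, -36, 1.1, 0, 0], [-18.4, -36, 1.1, 0, 0], [-18.4, -36, 1.1, 0, 0], [-18.4, -36, 1.1, 0, 0], [-18.4, -36, 1.1, 0, 0]])

```text
t: 1.3
eef_pos: [369.2, 200.9, 211.6]
tcp_rot: [3.142, -0.0, 3.024]
ft_force: [0.1, -0.1, -0.0]
opening: 1.002
grip_force: 0.0
```

Emit:
carry_out(motion=[[-18.4, -36, 1.1, 0, 0], [-18.4, -36, 1.1, 0, 0], [-18.4, -36, 1.1, 0, 0], [-18.4, -36, 1.1, 0, 0], [-18.4, -36, 1.1, 0, 0], [-18.4, -36, 1.1, 0, 0], [-18.4, -36, 1.1, 0, 0], [-18.4, -36, 1.1, 0, 0], [-18.4, -36, 1.1, 0, 0], [-18.4, -36, 1.1, 0, 0], [0, 0, 0, 0, 0], [0, 0, 0, 0, 0]])

```text
t: 2.5
eef_pos: [508.9, -177.2, 200.0]
tcp_rot: [3.141, -0.001, 3.022]
ft_force: [-0.3, 0.7, -0.1]
opening: 1.001
grip_force: 0.0
```

```bash
cat > mv.py <<'E'
import sys,numpy as np
from cell import env
from scipy.spatial.transform import Rotation as Ro
def rel(target):
    s=env.state(); R=Ro.from_euler('xyz',s['tcp_rot']).as_matrix()
    return (R.T@(np.array(target)-s['eef_pos'])).round(1)
if __name__=='__main__':
    s=env.state(); print('t',s['t'],'pos',s['eef_pos'].round(1),'rot',np.degrees(s['tcp_rot']).round(1),'F',s['ft_force'].round(1),'M',s['moment'].round(2),'op',round(float(s['opening']),3),'j',s['joints'].round(2))
    if len(sys.argv)>3: print('rel',rel([float(a) for a in sys.argv[1:4]]))
E
python3 mv.py 509 -176.6 118.5
```

```text
t 2.5 pos [ 508.9 -177.2  200. ] rot [ 1.800e+02 -1.000e-01  1.731e+02] F [-0.3  0.7 -0.1] M [ 0.02 -0.    0.03] op 1.001 j [-0.46  0.4   1.8   0.    0.95 -1.91]
rel [-0.1  0.6 81.5]
```

Emit:
carry_out(motion=[[0, 0, 16, 0, 0.2], [0, 0, 20, 0, 0.2], [0, 0, 20, 0, 0.2], [0, 0, 15, 0, 0.2], [0, 0, 10.5, 0, 0.2], [0, 0, 0, 0, 0.3], [0, 0, 0, 0, 0.4], [0, 0, 0, 0, 0.5], [0, 0, 0, 0, 0.55], [0, 0, 0, 0, 0.6], [0, 0, 0, 0, 1], [0, 0, 0, 0, 1]])

```text
t: 3.7
eef_pos: [509.5, -176.9, 119.5]
tcp_rot: [-3.141, 0.001, 3.023]
ft_force: [-1.4, -1.1, 4.2]
opening: 0.419
grip_force: 29.9
```

```bash
python3 mv.py; python3 - <<'E'
from cell import env
import cv2
c=env.read_camera('side')['color'][200:350,230:400,::-1]
cv2.imwrite('pics/g1.png',cv2.resize(c,None,fx=4,fy=4,interpolation=cv2.INTER_CUBIC))
E
```

```text
t 3.7 pos [ 509.5 -176.9  119.5] rot [-180.     0.   173.2] F [-1.4 -1.1  4.2] M [-0.01  0.09  0.05] op 0.419 j [-0.46  0.5   1.88  0.    0.76 -1.91]
```

View pics/g1.png

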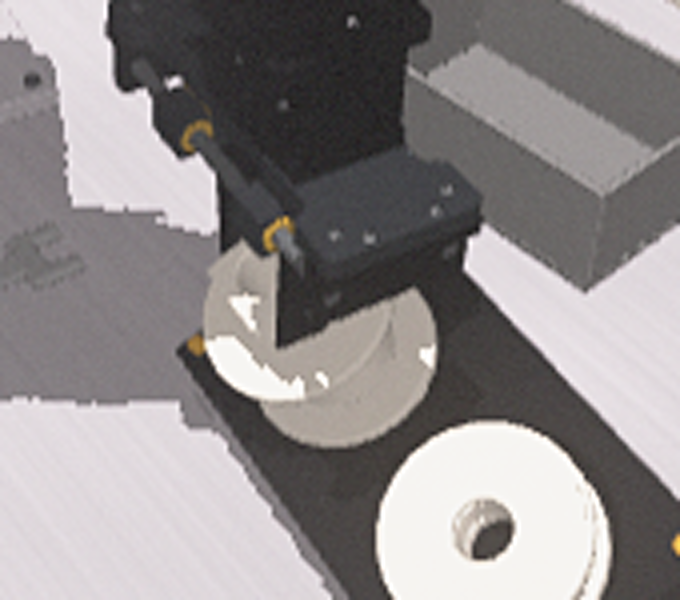

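Grip is good (40 mm, 30 N). Lifting out along the pocket normal, then up.

Emit:
carry_out(motion=[[2, 0, -3.5, 0, 1], [4, 0, -7, 0, 1], [5, 0, -8.7, 0, 1], [5, 0, -8.7, 0, 1], [5, 0, -8.7, 0, 1], [5, 0, -20, 0, 1], [0, 0, -25, 0, 1], [0, 0, -25, 0, 1], [0, 0, -20, 0, 1], [0, 0, 0, 0, 1], [0, 0, 0, 0, 1], [0, 0, 0, 0, 1]])

```text
t: 4.95
eef_pos: [482.9, -173.4, 244.6]
tcp_rot: [3.141, -0.002, 3.023]
ft_force: [-0.6, 0.5, -2.1]
opening: 0.422
grip_force: 29.9
```

```bash
python3 mv.py; python3 - <<'E'
from cell import env
import cv2
c=env.read_camera('side')['color'][140:290,200:370,::-1]
cv2.imwrite('pics/g2.png',cv2.resize(c,None,fx=4,fy=4,interpolation=cv2.INTER_CUBIC))
E
```

```text
t 4.95 pos [ 482.9 -173.4  244.6] rot [ 1.800e+02 -1.000e-01  1.732e+02] F [-0.6  0.5 -2.1] M [0.05 0.1  0.02] op 0.422 j [-0.47  0.31  1.8   0.    1.04 -1.93]
```

View pics/g2.png

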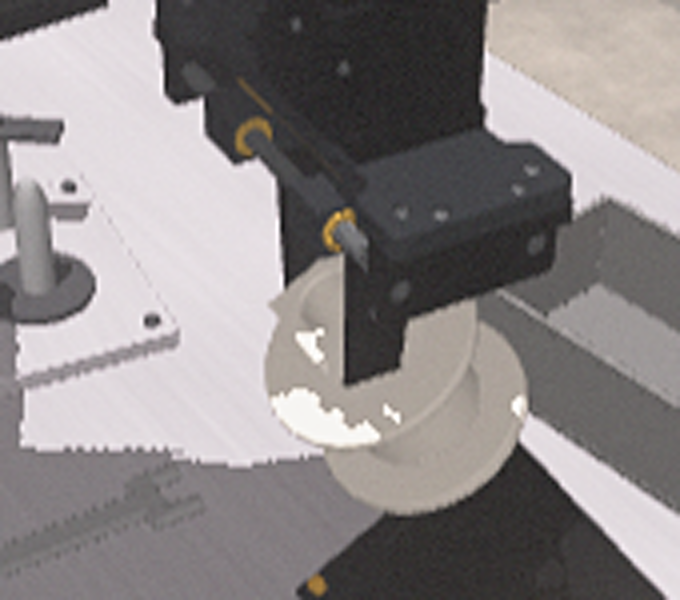

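The reel came out cleanly, still tilted 30° in the pads. I'll take it to free table between tray and wrench, press its edge down and drag it upright.

Emit:
carry_out(motion=[[15, 13, 0, 0, 1], [22, 20, 0, 0, 1], [22, 20, 5, 0, 1], [18, 16, 10, 0, 1], [11, 9, 20, 0, 1], [0, 0, 30, 0, 1], [0, 0, 30, 0, 1], [0, 0, 25, 0, 1], [0, 0, 15, 0, 1], [0, 0, 10, 0, 1], [0, 0, 5, 0, 1], [0, 0, 0, 0, 1]])

```text
t: 6.2
eef_pos: [405.2, -85.8, 95.3]
tcp_rot: [3.141, -0.001, 3.023]
ft_force: [0.0, -0.1, -2.6]
opening: 0.417
grip_force: 29.9
```

Emit:
carry_out(motion=[[0, 0, 3, 0, 1], [0, 0, 3, 0, 1], [0, 0, 2, 0, 1], [0, 0, 1, 0, 1], [0, 0, 0, 0, 1]])

```text
t: 6.7
eef_pos: [405.3, -85.8, 86.7]
tcp_rot: [3.142, 0.0, 3.023]
ft_force: [-0.6, 0.3, -2.2]
opening: 0.418
grip_force: 29.9
```

Emit:
carry_out(motion=[[0, 0, 1, 0, 1], [0, 0, 1, 0, 1], [0, 0, 0, 0, 1]])

```text
t: 7.0
eef_pos: [405.8, -86.1, 85.5]
tcp_rot: [-3.141, 0.002, 3.024]
ft_force: [-2.1, -0.5, 14.8]
opening: 0.419
grip_force: 30.0
```

Emit:
carry_out(motion=[[-1, 0, 1, 0, 1], [-2, 0, 1, 0, 1], [0, 0, 0, 0, 1]])

```text
t: 7.3
eef_pos: [409.7, -86.8, 84.2]
tcp_rot: [-3.141, 0.004, 3.023]
ft_force: [-1.4, -0.0, 26.7]
opening: 0.422
grip_force: 30.0
```

Emit:
carry_out(motion=[[-3, 0, 0, 0, 1], [-3, 0, 0, 0, 1], [-3, 0, 0.3, 0, 1], [-3, 0, 0.5, 0, 1], [0, 0, 0, 0, 1]])

```text
t: 7.8
eef_pos: [420.9, -88.0, 82.6]
tcp_rot: [-3.141, 0.002, 3.024]
ft_force: [-0.8, -1.7, 10.1]
opening: 0.415
grip_force: 30.0
```

```bash
python3 mv.py; python3 - <<'E'
from cell import env
import cv2
c=env.read_camera('side')['color'][180:330,160:330,::-1]
cv2.imwrite('pics/g3.png',cv2.resize(c,None,fx=4,fy=4,interpolation=cv2.INTER_CUBIC))
E
```

```text
t 7.8 pos [420.9 -88.   82.6] rot [-1.800e+02  1.000e-01  1.732e+02] F [-0.8 -1.7 10.1] M [-0.33  0.44  0.  ] op 0.415 j [-0.36  0.45  2.17 -0.    0.52 -1.81]
```

View pics/g3.png

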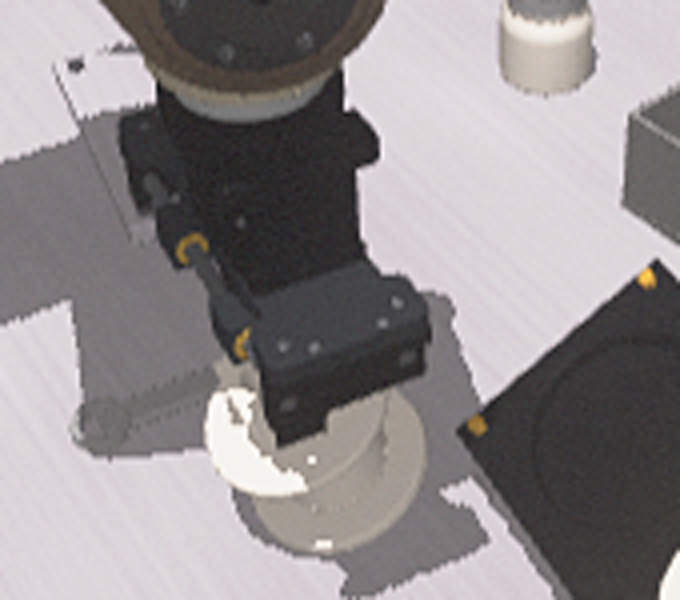

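Side view: the reel has turned to about 15–18° of lean, and the wrench is clear. Continuing.

Emit:
carry_out(motion=[[-3, 0, 1.2, 0, 1], [-3, 0, 1.2, 0, 1], [-3, 0, 1.3, 0, 1], [-3, 0, 1.4, 0, 1], [0, 0, 0, 0, 1]])

```text
t: 8.35
eef_pos: [433.6, -89.6, 77.8]
tcp_rot: [-3.141, 0.004, 3.024]
ft_force: [2.8, -1.5, 13.3]
opening: 0.42
grip_force: 33.2
```

Emit:
carry_out(motion=[[-3, 0, 1.4, 0, 1], [-3, 0, 1.4, 0, 1], [-3, 0, 1.5, 0, 1], [0, 0, 0, 0, 1]])

```text
t: 8.75
eef_pos: [442.5, -90.6, 73.3]
tcp_rot: [-3.141, 0.003, 3.024]
ft_force: [2.1, -1.8, 9.9]
opening: 0.418
grip_force: 31.8
```

Emit:
carry_out(motion=[[-1, 0, 1, 0, 1], [0, 0, 1, 0, 1], [0, 0, 0, 0, 1]])

```text
t: 9.05
eef_pos: [444.4, -91.0, 71.9]
tcp_rot: [-3.14, 0.006, 3.023]
ft_force: [4.6, -0.9, 14.9]
opening: 0.419
grip_force: 32.9
```

```bash
python3 mv.py; python3 - <<'E'
from cell import env
import cv2,numpy as np
a=env.read_camera('side')['color'][200:350,170:320,::-1];b=env.read_camera('top')['color'][210:310,260:360,::-1]
cv2.imwrite('pics/g4.png',np.hstack([cv2.resize(a,(400,400),interpolation=2),cv2.resize(b,(400,400),interpolation=2)]))
E
```

```text
t 9.05 pos [444.4 -91.   71.9] rot [-179.9    0.4  173.2] F [ 4.6 -0.9 14.9] M [ 0.08 -0.58 -0.01] op 0.419 j [-0.35  0.49  2.12  0.    0.52 -1.8 ]
```

View pics/g4.png

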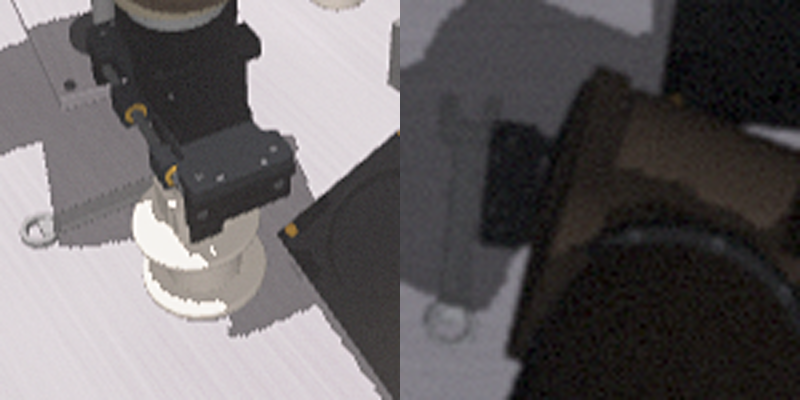

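Emit:
carry_out(motion=[[-0.5, 0, 1, 0, 1], [0, 0, 1, 0, 1], [0, 0, 0, 0, 1]])

```text
t: 9.45
eef_pos: [446.1, -91.3, 70.4]
tcp_rot: [-3.14, 0.009, 3.023]
ft_force: [8.6, 1.8, 19.7]
opening: 0.423
grip_force: 36.0
```

Emit:
carry_out(motion=[[0, 0, 0.7, 0, 1], [0, 0, 0.7, 0, 1], [0, 0, 0, 0, 1]])

```text
t: 9.75
eef_pos: [447.1, -91.5, 69.4]
tcp_rot: [-3.14, 0.012, 3.023]
ft_force: [11.9, 2.6, 22.1]
opening: 0.417
grip_force: 38.9
```

Emit:
carry_out(motion=[[0, 0, -1, 0, 1], [0, 0, -0.5, 0, 1], [0, 0, 0, 0, 0.55], [0, 0, 0, 0, 0.5], [0, 0, 0, 0, 0.45], [0, 0, -2, 0, 0.4], [0, 0, 0, 0, 0.4]])

```text
t: 10.45
eef_pos: [442.4, -90.2, 70.7]
tcp_rot: [3.141, -0.0, 3.023]
ft_force: [-0.3, -0.1, -0.3]
opening: 0.598
grip_force: 0.0
```

```bash
python3 mv.py; python3 - <<'E'
from cell import env
import cv2,numpy as np
a=env.read_camera('side')['color'][200:350,170:320,::-1]
cv2.imwrite('pics/g5.png',cv2.resize(a,(600,600),interpolation=2))
E
```

```text
t 10.45 pos [442.4 -90.2  70.7] rot [180.   -0.  173.2] F [-0.3 -0.1 -0.3] M [-0.   -0.03  0.02] op 0.598 j [-0.35  0.5   2.12  0.    0.52 -1.8 ]
```

View pics/g5.png

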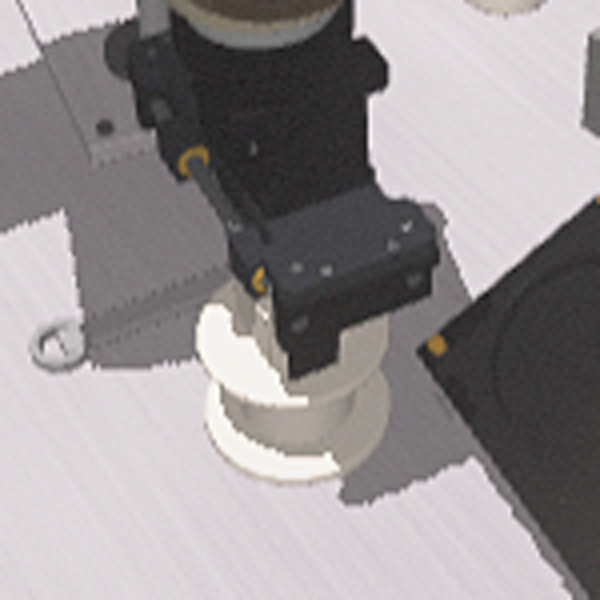

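Side view: the reel stands flat on the table; lower flange spans x 205–390 (crop), bottom at y 482; upper flange 195–388. Fit its centre from these silhouettes.

```bash
python3 - <<'E'
from geo import *
a=np.linspace(0,2*np.pi,361)
def rim(x,y,zs): return proj('side',np.vstack([np.c_[x+46*np.cos(a),y+46*np.sin(a),0*a+z] for z in zs]))
def f(p):
    L=rim(*p,(0,8));U=rim(*p,(54,60))
    return [L[:,0].min()-220.9,L[:,0].max()-267.1,L[:,1].max()-320.1,U[:,0].min()-218.4,U[:,0].max()-266.6]
r=least_squares(f,[445,-90]);print(r.x,r.fun)
E
python3 mv.py
```

```text
[448.61178733 -86.15219174] [-0.35693616  0.11188885 -0.03424901  0.01702065  0.2203951 ]
t 10.5 pos [442.5 -90.2  70.6] rot [180.   -0.  173.2] F [-0.2  0.8  0.7] M [ 0.02 -0.03  0.02] op 0.597 j [-0.35  0.5   2.12  0.    0.52 -1.8 ]
```

Emit:
carry_out(motion=[[-2.4, 0, -1, 0, 0.4], [-2.4, 0, 0, 0, 0.4], [0, 0, 0, 0, 0.5], [0, 0, 0, 0, 0.55], [0, 0, 0, 0, 0.6], [0, 0, 0, 0, 1], [0, 0, 0, 0, 1], [0, 0, 0, 0, 1]])

```text
t: 11.3
eef_pos: [447.2, -90.8, 71.6]
tcp_rot: [3.141, -0.0, 3.023]
ft_force: [-0.4, -1.1, -1.0]
opening: 0.418
grip_force: 30.0
```

Emit:
carry_out(motion=[[0, 0, -4, 0, 1], [0, 0, -10, 0, 1], [0, 0, -20, 0, 1], [0, 0, -25, 0, 1], [0, 0, -25, 0, 1], [0, 0, -20, 0, 1], [0, 0, -10, 0, 1], [0, 0, -4, 0, 1], [0, 0, 0, 0, 1]])

```text
t: 12.2
eef_pos: [447.2, -90.8, 189.7]
tcp_rot: [3.142, 0.0, 3.023]
ft_force: [0.3, 0.2, -2.8]
opening: 0.42
grip_force: 30.0
```

```bash
python3 mv.py 521.8 188.6 190; python3 - <<'E'
from cell import env
import cv2
for n in('side','top'): cv2.imwrite(f'pics/h_{n}.png',env.read_camera(n)['color'][:,:,::-1])
E
```

```text
t 12.2 pos [447.2 -90.8 189.7] rot [180.    0.  173.2] F [ 0.3  0.2 -2.8] M [0.05 0.05 0.  ] op 0.42 j [-0.35  0.3   2.    0.    0.85 -1.8 ]
rel [-41.1 286.2  -0.3]
```

Emit:
carry_out(motion=[[-2, 14, 0, 0, 1], [-4, 28, 0, 0, 1], [-5.5, 38, 0, 0, 1], [-6, 42, 0, 0, 1], [-6, 42, 0, 0, 1], [-6, 42, 0, 0, 1], [-5.5, 38, 0, 0, 1], [-4, 28, 0, 0, 1], [-2.1, 14.2, 0, 0, 1], [0, 0, 0, 0, 1], [0, 0, 0, 0, 1]])

```text
t: 13.4
eef_pos: [521.4, 187.8, 189.0]
tcp_rot: [-3.141, -0.001, 3.024]
ft_force: [-0.4, -0.4, -1.6]
opening: 0.42
grip_force: 30.0
```

```bash
python3 mv.py 521.8 188.6 165; python3 - <<'E'
from cell import env
import cv2,numpy as np
from geo import *
im=env.read_camera('side')['color'];cv2.imwrite('pics/hov_s.png',im[:,:,::-1]);bg=C['side']['color']
s=env.state();p=s['eef_pos'];b=p[2]-71.6
a=np.linspace(0,2*np.pi,361)
rim=lambda z,r=46:proj('side',np.c_[p[0]+r*np.cos(a),p[1]+r*np.sin(a),0*a+b+z])
L=np.vstack([rim(0),rim(8)]);U=np.vstack([rim(54),rim(60)])
print('pred lower',L.min(0).round(1),L.max(0).round(1),'upper',U.min(0).round(1),U.max(0).round(1))
# observed: changed pixels, horizontal extents per row around the reel
d=np.abs(im.astype(int)-bg).sum(2)>40
r=int(L[:,1].max())
for y in range(int(U[:,1].min()),r+5,3):
    g=im[y].astype(int).mean(-1)
    print(y,'diff',[(int(x[0]),int(x[-1])) for x in np.split(np.where(d[y])[0],np.where(np.diff(np.where(d[y])[0])>3)[0]+1) if len(x)>3],[int(v) for v in g[150:262:6]])
E
```

```text
t 13.4 pos [521.4 187.8 189. ] rot [-1.800e+02 -1.000e-01  1.732e+02] F [-0.4 -0.4 -1.6] M [ 0.   -0.04 -0.03] op 0.42 j [ 0.23  0.43  1.77 -0.    0.94 -1.23]
rel [-0.3  0.8 24. ]
pred lower [185.5 164.6] [225.8 189.4] upper [182.6 145.5] [224.1 168.9]
145 diff [(96, 115), (190, 199), (211, 511)] [43, 44, 38, 35, 41, 45, 40, 115, 133, 38, 40, 161, 192, 192, 189, 190, 188, 193, 190]
148 diff [(75, 85), (93, 118), (190, 200), (204, 392), (396, 497), (501, 511)] [45, 113, 41, 42, 42, 46, 43, 118, 130, 41, 44, 130, 195, 195, 193, 193, 191, 193, 192]
151 diff [(66, 79), (93, 120), (186, 386), (395, 508)] [47, 42, 49, 44, 37, 40, 101, 117, 137, 40, 41, 129, 182, 195, 191, 191, 193, 192, 195]
154 diff [(63, 77), (84, 88), (93, 123), (183, 420), (424, 510)] [41, 47, 48, 37, 40, 36, 130, 120, 137, 37, 38, 129, 127, 190, 190, 190, 191, 197, 190]
157 diff [(67, 72), (76, 81), (85, 92), (96, 125), (179, 400), (404, 407), (413, 456), (460, 511)] [51, 42, 40, 44, 50, 166, 136, 128, 141, 34, 67, 132, 130, 196, 195, 195, 194, 197, 194]
160 diff [(62, 98), (107, 128), (180, 409), (413, 494), (498, 51
[... 1299 characters left out ...]
139, 131, 127, 138, 132, 130, 116, 107, 106, 106, 196, 196, 188]
184 diff [(56, 64), (69, 75), (95, 510)] [190, 190, 190, 195, 192, 193, 191, 139, 131, 130, 130, 139, 110, 107, 111, 110, 105, 197, 195]
187 diff [(25, 28), (54, 70), (85, 215), (219, 478), (482, 487), (491, 497), (501, 510)] [190, 191, 194, 188, 189, 197, 190, 164, 145, 149, 140, 61, 127, 112, 110, 112, 110, 104, 199]
190 diff [(77, 194), (203, 206), (212, 500), (504, 510)] [193, 193, 191, 191, 194, 193, 194, 166, 103, 98, 91, 107, 106, 113, 108, 110, 109, 115, 102]
193 diff [(68, 196), (220, 345), (358, 489), (493, 498), (507, 511)] [191, 192, 191, 193, 189, 173, 194, 154, 101, 102, 96, 103, 103, 111, 111, 108, 108, 111, 115]
```

```bash
python3 - <<'E'
import cv2,numpy as np
from geo import *
g=cv2.imread('pics/hov_s.png').astype(float).mean(2)
E=[]
for y in range(170,184):
    L=[x+(164-g[y,x])/(g[y,x+1]-g[y,x]) for x in range(176,200) if g[y,x]>164>=g[y,x+1]]
    R=[x+(164-g[y,x])/(g[y,x+1]-g[y,x]) for x in range(212,232) if g[y,x]<=164<g[y,x+1]]
    print(y,np.round(L,1),np.round(R,1))
for x in range(196,214,2): print(x,g[184:194,x].astype(int))
from scipy.spatial import ConvexHull
a=np.linspace(0,2*np.pi,361)
def sil(x,y,b): 
    P=np.vstack([proj('side',np.c_[x+46*np.cos(a),y+46*np.sin(a),0*a+b+z]) for z in(0,8)])
    return P
for x,y in((521.4,187.8),(523.4,187.8),(521.4,189.8)):
    P=sil(x,y,117.4); h=P[ConvexHull(P).vertices]; cv=h.astype(np.float32)
    print(x,y,[(r,[round(min(q),1) if 0 else (round(min(q),1),round(max(q),1)) for q in [[p0[0]+(r-p0[1])/(p1[1]-p0[1])*(p1[0]-p0[0]) for p0,p1 in zip(h,np.roll(h,-1,0)) if (p0[1]-r)*(p1[1]-r)<0]]]) for r in(173,175,177,179,181)],h[:,1].max().round(1))
E
```

```text
170 [] [223.4]
171 [] [223.6]
172 [] [224.5]
173 [] [225.]
174 [] [225.1]
175 [185.5] [225.3]
176 [185.3] [225.4]
177 [185.3] [225.1]
178 [184.9] [224.7 229.5]
179 [184.6] [224.2]
180 [185.2] [223.6]
181 [185.5] [224.]
182 [186.1] []
183 [187.] []
196 [125 140 147 133 108  84  87  91  93  91]
198 [131 142 148 145 125 100 103 103 101 101]
200 [129 135 143 146 124 101 102 103 101 103]
202 [130 136 146 148 127  93  80  88  93  94]
204 [130 134 147 149 128  98  98 101  99 102]
206 [130 141 148 146 130 107 105 110 106 107]
208 [127 193 211 162 129  98 106 103 106 106]
210 [130 160 176 140  95  85  91  95  94  96]
212 [192 206 160 131 105 103 106 107 105  99]
521.4 187.8 [(173, [(np.float64(186.8), np.float64(225.3))]), (175, [(np.float64(185.8), np.float64(225.5))]), (177, [(np.float64(185.4), np.float64(225.7))]), (179, [(np.float64(185.7), np.float64(225.3))]), (181, [(np.float64(186.0), np.float64(224.3))])] 189.4
523.4 187.8 [(173, [(np.float64(187.4), np.float64(226.1))]), (175, [(np.float64(186.5), np.float64(226.3))]), (177, [(np.float64(186.2), np.float64(226.4))]), (179, [(np.float64(186.5), np.float64(226.0))]), (181, [(np.float64(186.8), np.float64(224.8))])] 189.1
521.4 189.8 [(173, [(np.float64(186.2), np.float64(224.9))]), (175, [(np.float64(185.3), np.float64(225.1))]), (177, [(np.float64(185.1), np.float64(225.2))]), (179, [(np.float64(185.3), np.float64(224.7))]), (181, [(np.float64(185.7), np.float64(223.6))])] 189.0
```

The reel hangs within about 0.5 mm of the spindle axis. Nudging, then lowering past the tip.

Emit:
carry_out(motion=[[-0.8, 0.8, 5, 0, 1], [0, 0, 10, 0, 1], [0, 0, 8, 0, 1], [0, 0, 6, 0, 1], [0, 0, 6, 0, 1], [0, 0, 5, 0, 1], [0, 0, 0, 0, 1]])

```text
t: 14.15
eef_pos: [522.5, 189.2, 148.9]
tcp_rot: [-3.141, -0.001, 3.023]
ft_force: [0.1, -0.3, -1.9]
opening: 0.42
grip_force: 30.0
```

Emit:
carry_out(motion=[[0, 0, 5, 0, 1], [0, 0, 6, 0, 1], [0, 0, 6, 0, 1], [0, 0, 0, 0, 1]])

```text
t: 14.55
eef_pos: [522.4, 189.2, 131.7]
tcp_rot: [-3.141, -0.001, 3.023]
ft_force: [0.3, 0.1, -2.7]
opening: 0.418
grip_force: 30.0
```

Emit:
carry_out(motion=[[0, 0, 6, 0, 1], [0, 0, 7, 0, 1], [0, 0, 7, 0, 1], [0, 0, 6, 0, 1], [0, 0, 5, 0, 1], [0, 0, 4, 0, 1], [0, 0, 2, 0, 1], [0, 0, 0, 0, 1]])

```text
t: 15.35
eef_pos: [522.7, 189.2, 95.4]
tcp_rot: [-3.142, -0.0, 3.023]
ft_force: [-0.7, -0.7, -2.6]
opening: 0.421
grip_force: 30.0
```

Emit:
carry_out(motion=[[0, 0, 1, 0, 1], [0, 0, 1, 0, 1], [0, 0, 1, 0, 1], [0, 0, 0, 0, 1]])

```text
t: 15.75
eef_pos: [522.7, 189.2, 92.6]
tcp_rot: [3.142, -0.0, 3.023]
ft_force: [0.1, -0.5, -2.1]
opening: 0.414
grip_force: 30.0
```

Emit:
carry_out(motion=[[0, 0, 0.6, 0, 1], [0, 0, 0.6, 0, 1], [0, 0, 0.5, 0, 1], [0, 0, 0, 0, 1]])

```text
t: 16.15
eef_pos: [522.8, 189.2, 91.6]
tcp_rot: [3.141, 0.001, 3.023]
ft_force: [-1.9, -0.8, 6.1]
opening: 0.42
grip_force: 30.0
```

Home at exactly 91.6 with contact force. Release and rise.

Emit:
carry_out(motion=[[0, 0, -0.3, 0, 0.56], [0, 0, 0, 0, 0.5], [0, 0, 0, 0, 0.4], [0, 0, 0, 0, 0.35], [0, 0, -5, 0, 0.35], [0, 0, -15, 0, 0.35], [0, 0, -25, 0, 0.35], [0, 0, -30, 0, 0.35], [0, 0, -20, 0, 0.35], [0, 0, 0, 0, 0.5], [0, 0, 0, 0, 0.6]])

```text
t: 17.25
eef_pos: [522.6, 189.2, 186.3]
tcp_rot: [3.141, 0.0, 3.023]
ft_force: [-0.2, 0.5, -0.3]
opening: 0.537
grip_force: 0.0
```

```bash
python3 mv.py 499 300.3 187; python3 - <<'E'
from cell import env
import cv2,numpy as np
from geo import *
for n in('side','top'):
    im=env.read_camera(n)['color'];cv2.imwrite(f'pics/rel_{n}.png',im[:,:,::-1])
# side check of seated lower flange (z 20..28)
g=cv2.imread('pics/rel_side.png').astype(float).mean(2)
a=np.linspace(0,2*np.pi,361)
for c in((80),(20)):
    P=proj('side',np.c_[522+46*np.cos(a),188.7+46*np.sin(a),0*a+c]);print(c,P.min(0).round(1),P.max(0).round(1))
    x0,y0=P.min(0).astype(int)-6;x1=int(P[:,0].max())+7;r=int(P[:,1].mean());print(r,x0,g[r,x0:x1].astype(int));m=int(P[:,0].mean());yb=int(P[:,1].max());print(m,yb-6,g[yb-6:yb+8,m].astype(int))
E
```

```text
t 17.25 pos [522.6 189.2 186.3] rot [180.    0.  173.2] F [-0.2  0.5 -0.3] M [ 0.01 -0.03 -0.02] op 0.537 j [ 0.23  0.43  1.77  0.    0.93 -1.22]
rel [ 36.6 107.5  -0.7]
80 [187.9 180.1] [226.8 202.5]
191 181 [190 197 195 197 196 156 196 151 129 132 129 132 131 129 132 132 131 128
 115 115 115 138 139 140 137 139 138 139 137 140 139 138 137 138 139 139
 140 133 132 133 129 135 132 131 134 119 107 108 106 109 110 111]
207 196 [133 134 132 129 131 139 147 140 142 145 145 143 143 145]
20 [190.9 199.7] [228.5 222.8]
211 184 [107 110 108 105 109 105 109 131 132 130 131 134 133 133 134 131 129 134
 136 141 141 142 142 144 142 144 140 141 140 137 137 134 131 124 129 130
 135 133 132 128 132 134 133 113 110 111 109 110 110 107 108]
209 216 [128 129 129 179 197 145 114 102 157 194 193 189 188 188]
```

Reel is home on the spindle. Now to the peg: translate, then turn so the fingers close across the peg's path.

Emit:
carry_out(motion=[[9.2, 26.9, 0, 0, 0.4], [9.2, 26.9, 0, 0, 0.4], [9.1, 26.9, 0, 0, 0.4], [9.1, 26.8, 0, 0, 0.4], [0, 0, 0, 8, 0.4], [0, 0, 0, 8, 0.4], [0, 0, 0, 8, 0.4], [0, 0, 0, 8, 0.4], [0, 0, 0, 8, 0.4], [0, 0, 0, 8, 0.4], [0, 0, 0, 8, 0.4], [0, 0, 0, 8, 0.4]])

```text
t: 18.55
eef_pos: [498.7, 300.1, 185.0]
tcp_rot: [-3.14, 0.0, 1.901]
ft_force: [-0.1, 1.2, -1.0]
opening: 0.604
grip_force: 0.0
```

Emit:
carry_out(motion=[[0, 0, 20, 0, 0.4], [0, 0, 25, 0, 0.4], [0, 0, 20, 0, 0.4], [0, 0, 12, 0, 0.4], [0, 0, 5.3, 0, 0.4], [0, 0, 0, 0, 0.4]])

```text
t: 19.15
eef_pos: [499.0, 300.2, 103.3]
tcp_rot: [-3.14, 0.0, 1.906]
ft_force: [-0.5, -0.0, 0.3]
opening: 0.6
grip_force: 0.0
```

```bash
python3 mv.py 499 300.3 104
```

```text
t 19.15 pos [499.  300.2 103.3] rot [-179.9    0.   109.2] F [-0.5 -0.   0.3] M [-0.06  0.02 -0.03] op 0.6 j [0.43 0.58 1.78 0.   0.78 0.09]
rel [ 0.1  0.1 -0.7]
```

Emit:
carry_out(motion=[[0, 0, 0, 0, 0.55], [0, 0, 0, 0, 0.7], [0, 0, 0, 0, 0.8], [0, 0, 0, 0, 0.85], [0, 0, 0, 0, 1], [0, 0, 0, 0, 1], [0, 0, 0, 0, 1]])

```text
t: 19.85
eef_pos: [498.9, 300.3, 104.0]
tcp_rot: [-3.141, -0.0, 1.906]
ft_force: [-1.9, 0.6, 2.1]
opening: 0.164
grip_force: 30.0
```

```bash
python3 mv.py; python3 - <<'E'
import numpy as np
from cell import env
p=env.state()['eef_pos'][:2];pv=np.array([536.6,267.3]);v=p-pv;print('r',np.hypot(*v),'ang',np.degrees(np.arctan2(v[1],v[0])))
a0=np.arctan2(v[1],v[0]);a1=np.pi/2-.183;y=np.radians(109.2);c,s=np.cos(y),np.sin(y)
A=np.linspace(a0,a1,12);P=pv+50*np.c_[np.cos(A),np.sin(A)];D=np.diff(P,axis=0);print(np.c_[c*D[:,0]+s*D[:,1],s*D[:,0]-c*D[:,1]].round(1).tolist())
E
```

```text
t 19.85 pos [498.9 300.3 104. ] rot [-180.    -0.   109.2] F [-1.9  0.6  2.1] M [ 0.    0.33 -0.  ] op 0.164 j [0.43 0.57 1.78 0.   0.78 0.09]
r 50.08503632827487 ang 138.79075079550938
[[2.1, 4.2], [1.7, 4.4], [1.3, 4.5], [0.9, 4.6], [0.4, 4.7], [-0.0, 4.7], [-0.4, 4.7], [-0.9, 4.6], [-1.3, 4.5], [-1.7, 4.4], [-2.1, 4.2]]
```

Peg gripped, radius 50.1 as expected. Following the arc.

Emit:
carry_out(motion=[[2.1, 4.2, 0, 0, 1], [1.7, 4.4, 0, 0, 1], [1.3, 4.5, 0, 0, 1], [0.9, 4.6, 0, 0, 1], [0.4, 4.7, 0, 0, 1], [0, 4.7, 0, 0, 1], [0, 0, 0, 0, 1]])

```text
t: 20.55
eef_pos: [522.3, 316.2, 103.9]
tcp_rot: [-3.141, -0.001, 1.906]
ft_force: [-4.3, 5.2, 0.5]
opening: 0.166
grip_force: 30.0
```

Emit:
carry_out(motion=[[-0.4, 4.7, 0, 0, 1], [-0.9, 4.6, 0, 0, 1], [-1.3, 4.5, 0, 0, 1], [-1.7, 4.4, 0, 0, 1], [-1, 2, 0, 0, 1], [0, 0, 0, 0, 1]])

```text
t: 21.15
eef_pos: [543.0, 316.8, 103.7]
tcp_rot: [-3.14, -0.0, 1.906]
ft_force: [-2.8, -0.3, -0.1]
opening: 0.159
grip_force: 30.0
```

Emit:
carry_out(motion=[[-1.1, 2.2, 0, 0, 1], [-0.5, 1, 0, 0, 1], [-0.5, 1, 0, 0, 1], [0, 0, 0, 0, 1]])

```text
t: 21.55
eef_pos: [544.6, 316.6, 103.5]
tcp_rot: [-3.134, -0.001, 1.906]
ft_force: [-19.3, 2.6, 7.5]
opening: 0.162
grip_force: 30.0
```

Emit:
carry_out(motion=[[-0.5, 1, 0, 0, 1], [-0.5, 1, 0, 0, 1], [0, 0, 0, 0, 1], [0, 0, 0, 0, 1]])

```text
t: 21.95
eef_pos: [544.8, 316.5, 103.4]
tcp_rot: [-3.13, -0.002, 1.907]
ft_force: [-29.0, 4.3, 11.9]
opening: 0.162
grip_force: 30.0
```

At the stop (29 N, no further travel). Unload, open, rise.

Emit:
carry_out(motion=[[1, -2, 0, 0, 1], [0.4, -0.8, 0, 0, 0.8], [0, 0, 0, 0, 0.7], [0, 0, 0, 0, 0.6], [0, 0, 0, 0, 0.6], [0, 0, -10, 0, 0.6], [0, 0, -25, 0, 0.6], [0, 0, -30, 0, 0.6], [0, 0, -30, 0, 0.6], [0, 0, -20, 0, 0.6], [0, 0, 0, 0, 0.6]])

```text
t: 23.05
eef_pos: [548.2, 316.8, 222.6]
tcp_rot: [3.136, -0.001, 1.906]
ft_force: [-0.1, 0.6, 0.1]
opening: 0.398
grip_force: 0.0
```

Emit:
carry_out(motion=[[35, 0, -10, 0, 0.6], [35, 0, -10, 0, 0.6], [35, 0, -10, 0, 0.6], [35, 0, 0, 0, 0.6], [20, 0, 0, 0, 0.6], [0, 0, 0, 0, 0.6]])

```text
t: 23.65
eef_pos: [493.3, 469.2, 247.9]
tcp_rot: [-3.14, 0.0, 1.909]
ft_force: [0.7, 0.1, 0.0]
opening: 0.402
grip_force: 0.0
```

```bash
python3 mv.py; python3 - <<'E'
from cell import env
import cv2,numpy as np
from geo import *
im=env.read_camera('top')['color'];cv2.imwrite('pics/f_top.png',im[:,:,::-1]);ims=env.read_camera('side')['color'];cv2.imwrite('pics/f_side.png',ims[:,:,::-1])
w=(522,188.65,-.183);g=cv2.imread('pics/f_top.png').astype(int).mean(2)
def W(P): return np.array(P)@Rz(w[2]).T+[w[0],w[1],0]
for th in(0,.05,.15):
  print(th)
  for d in(42,30,-30,-45): # perpendicular profile across the bar on top (z91); d>0 toward nose
    off=np.arange(-20,21,4)
    P=W([(d*np.sin(th)+o*np.cos(th),80-d*np.cos(th)+o*np.sin(th),91) for o in off]);uv=proj('top',P)
    print(d,[int(g[int(round(v)),int(round(u))]) for u,v in uv])
E
```

```text
t 23.65 pos [493.3 469.2 247.9] rot [-179.9    0.   109.4] F [0.7 0.1 0. ] M [-0.06 -0.02  0.01] op 0.402 j [0.66 0.55 1.38 0.   1.21 0.33]
0
42 [132, 142, 135, 76, 49, 51, 48, 75, 120, 145, 133]
30 [121, 122, 124, 66, 52, 56, 52, 50, 59, 67, 81]
-30 [111, 115, 109, 61, 50, 44, 48, 50, 63, 65, 65]
-45 [114, 113, 111, 62, 26, 33, 29, 54, 63, 63, 59]
0.05
42 [141, 135, 119, 56, 51, 49, 51, 120, 140, 132, 133]
30 [124, 122, 96, 51, 52, 51, 56, 50, 65, 65, 81]
-30 [112, 115, 109, 75, 50, 44, 51, 48, 54, 64, 63]
-45 [113, 113, 111, 93, 41, 42, 35, 46, 45, 63, 60]
0.15
42 [138, 111, 56, 51, 49, 47, 120, 140, 132, 95, 106]
30 [120, 96, 66, 52, 51, 52, 50, 65, 70, 78, 119]
-30 [115, 114, 115, 109, 61, 50, 44, 48, 48, 55, 67]
-45 [115, 111, 115, 111, 93, 41, 42, 35, 46, 45, 67]
```

The bar's profile is symmetric at angle 0 and the bright flange shows on both sides of the nose, so it is closed over the reel. The arm is clear.

```bash
python3 -c "
from cell import env
print(env.job_done())"
```

```text
the job is handed in; nothing more can be done
None
```

The job is handed in at about 24 s: the tall reel sits fully home and upright on the spindle, the turnbutton is against its stop with its nose over the upper flange, the low reel is in its pocket, and the arm went nowhere near the jar or into the wrench; no verdict came back from the judging.

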